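# Move a fresh plaster tile to the levelled stand with a spatula

### The arm

A 7-joint arm with a two-finger parallel gripper is mounted at the origin on the work surface. World frame = base frame: x ahead of the robot, y to its left, z up, the work surface at z = 0. Lengths are in m, angles in rad, forces in N, time in s.
With the tool pointing down it reaches from about 0.4 to 0.75 m from the base axis. Payload 19.5 kg.
Tool frame: the origin (TCP) lies midway between the tips of the shut fingers; the grasp point (between the pads) lies arm.tcp_to_grasp behind it (arm.tcp_to_grasp is the distance from the TCP to the grasp point, in m); z points along the fingers, y is the direction in which the jaws open and shut (so a half turn about z gives the same grasp; the last joint's range is limited). The gripper opens to 85 mm and grips with 20 to 120 N. Pads are 22 mm wide; open, the fingers measure 114 mm over their backs; the gripper's body (76 mm by 85 mm) begins 54 mm behind the grasp point. The pads swing forward as they close: fully open they stand 13 mm farther back than shut.
Start: joints at [1.075, 0.707, -0.028, 1.485, 0.022, 0.951, -0.075], TCP at [0.252, -0.517, 0.231] pointing down, gripper open.
Joint ranges: [-2.71, 2.71], [-0.32, 2.16], [-1.57, 1.52], [0, 2.45], [-1.46, 4.6], [0, 2.02], [-2.83, 2.83]. Speed limits (rad/s): [1.89, 1.89, 2.57, 2.57, 3.01, 3.01, 3.01].

### API

Orientations are given as a unit quaternion [w, x, y, z].
In Python, from rig import arm gives the robot as it stands.
- The arm moves only by the tool arm_command, never from a script. Its argument "rows" is a list that holds one entry, the list of rows, each a list of 6 numbers: the shift along the world's x, y, z in mm, then the turn, a rotation vector about the world's x, y, z in rad. In form: [[[tx, ty, tz, rx, ry, rz], ...]]. A call has exactly 8 rows; each row shifts and turns the commanded pose from where the row before left it; what a row does not reach is not made up. A row lasts 1/12 s, in which the tool goes at most 41.7 mm and 7.16 degrees, less where a joint would pass 70% of its speed; a pose out of reach is approached as far as the arm can. A call is refused whole if a number of a shift passes 41.7 or a number of a turn 0.125, either way. A call with a gripper value outside its range is refused whole. "gripper" is the gripper's target within -1 to 1 (shut at 1, half-way at 0, fully open at -1), set as the call begins (left out, the last holds). The fingers move at their own pace and stop on an object; "newtons" is the grip in N (left out, the last holds). Time passes only in rows, so rows that do not move let the fingers close, or fill a call up. It gives the time, the measured TCP pose, the force and the opening at its end, in the units of the state.
- arm.read_state(): the state, without advancing time (a new reading comes with each control period).
- arm.capture(name): name is "scene" or "top" or "wrist"; returns the picture (480x640x3 uint8, red, green, blue); there is no depth.
- arm.camera_params(name): a dict with "camera_matrix" (3x3 intrinsics, pixels), "pose" (4x4, takes a point from camera to world coordinates). Camera axes: x right, y up, looking along -z (the intrinsics and any distortion apply to the point x, -y, -z); pixel columns grow to the right and rows downward; lengths in m; the calibration is good to about 2 mm. The wrist camera is an equidistant fisheye: a pixel r from the principal point sees the ray r / f radians off the axis. A picture is of the moment at which its call begins: read the wrist's pose just before it. camera_params takes no time and is no camera call; for the wrist camera it gives the pose at the moment of the call.
- arm.hand_in(): hands the job in, once; it reports no verdict.
The state is a dict: "time_s": time; "q": joint angles; "joint_vel": joint speeds; "joint_torque": joint torques, N m; "position": TCP position; "tool_rot": TCP orientation; "ft_force": force on the tool from outside, world axes, zero at the start; "ft_torque": the same for the moment, N m; "finger_gap": finger opening in m.
Only numpy, scipy, OpenCV 4.12 (cv2) and the standard library are available. Lean on these libraries where they do the work, as an engineer would, in place of code of your own. Each camera call takes 0.05 s, during which the arm holds its last target. There are 200 camera calls.

### The job

First turn the knob on the tilting stand until its platform is level. Then take the spatula, slide it under the plaster tile on the drying rack, lift the tile clear and lay it centred and square across the two strips of the platform; draw the spatula out and put it back on its wooden rest as it lay. The plaster is still soft, so keep the tile about level and never touch it with the gripper, and leave everything else where it is.

Things in the scene. Friction and masses are not known exactly. Their poses are not given: they have to be found in the camera images.
- stand: tilting stand, fixed to the table: dark steel base 150 x 170 x 30 mm carrying a hinged platform, and on its front (-x side) a grey panel sloping at 25 degrees with the tilt knob. Origin on the table under the platform's centre; x points from the knob side to the back, z up. It may stand left or right
- platform (a joint): tilt of the platform about its hinge, which runs along the stand's y through the platform's middle, 98 mm above the table; 0 = level, negative = the knob side is low. Changes by 1/6 rad per rad of knob
- platform_top (a point): centre of the platform, level with the tops of its two strips (126 mm above the table when level); axes turn with the platform, x, y, z as the stand's at level. The platform is an aluminium plate 130 (x) x 132 (y) mm with two parallel wooden strips along x, each 110 mm long, 14 mm wide, 16 mm high, 84 mm apart between their inner faces (so a spatula blade fits between them under the tile)
- tilt_knob (a joint): angle of the tilt knob, rad; grows clockwise seen from outside along its axis; clockwise raises the platform's knob side. It turns stiffly and stays where left
- tilt_knob_grip (a point): point on the knob's axis to grip, 37 mm out from the sloping panel. z = knob axis, outwards (up and towards the stand's front, 25 degrees from vertical), x = along the knob's grip bar, turning with the knob. Black grip bar 42 mm long, 14 mm thick, 32 mm high along the axis, ending 7 mm outside this point, on a disc 44 mm across
- rack: drying rack, fixed: plywood board 120 (x) x 136 (y) x 20 mm with two parallel wooden strips along x as on the platform (110 x 14 x 16 mm, 84 mm apart), tops 36 mm above the table. Origin on the table under its centre, x away from the robot, z up. It is on the other side from the stand
- tile: rectangular white plaster tile 84 (x) x 120 (y) x 12 mm with a raised rosette and border (5 mm more), lying across the rack's strips. Origin at the centre of its underside
- spatula: cranked spatula: steel blade 105 (x) x 50 (y) x 3 mm; a thin neck rises from its back end (x = -50 mm) to a straight dark wooden handle from x = -73 to -185 mm, 18 mm wide (y), 22 mm high, its middle 50 mm above the blade's underside and parallel to it. Origin under the blade's centre, x towards the blade's tip, z up
- spatula_grip (a point): middle of the handle's front part, at (-112, 0, 50) mm from the spatula's origin: a good place to grip from above; axes as the spatula's
- rest: fixed wooden spatula rest: board 12 mm thick, from x = -205 to +65 mm, 90 mm wide, with a notched post at x = -165 mm (18 mm thick; notch 34 mm wide, floor 51 mm above the table, cheeks up to 67 mm) for the handle's end. Origin on the table; the spatula lies with its origin 12 mm above this origin and the same heading
- glue_bottle: white glue bottle, 52 mm across, 150 mm tall, standing; origin at its foot
- tube: upright white plastic pipe offcut, 64 mm across, 110 mm tall; origin at its foot
- knife: craft knife lying flat, about 150 mm long, 14 mm high; origin underneath, x towards its blade
- brush: brush lying flat, 170 mm long; origin underneath its middle
- disc: round plaster disc, 74 mm across, 14 mm thick, lying on the table (not the tile); origin under its centre
- foam_block: white foam block 100 x 80 x 60 mm; origin under its centre
- jar: open glass jar, 70 mm across, 90 mm tall; origin at its foot
Mind the look-alikes: they are no part of the job. Of the things like the rack, leave any that is orange or purple; of the rest the larger one is meant.

How it is judged:
On the way, in this order (a step that is already met when the one before it is completed fails the run):
1. the platform has been turned level, with the spatula still on its rest (angle between platform_top's own z axis and vertical below 0.045 rad and distance of spatula from where it was at the start of the episode below 0.02 m), for 0.2 s.
2. the tile has been lifted clear of the rack on the spatula (z of tile in the frame of rack above 0.051 m and contact force between spatula and tile above 0.2 N), for 0.2 s.
3. the tile lies on the platform's strips, the spatula no longer touching it (horizontal distance between tile and platform_top below 0.02 m and z of tile in the frame of platform_top between -0.005 and 0.005 m and angle between the x axis of tile and the x axis of platform_top, either way round below 0.2 rad and contact force between spatula and tile below 0.05 N), for 0.3 s.
At the end, for the whole second after the job is handed in: the platform is level within 0.045 rad; the tile lies at rest on both its strips (height within 5 mm), centred within 20 mm and square within 0.2 rad, not touching the spatula; the spatula lies at rest flat on its rest, within 30 mm and 0.15 rad of the way it lay (height within 7 mm) (all of step 3 and angle between platform_top's own z axis and vertical below 0.045 rad and linear speed of each of tile, spatula below 0.02 m/s and horizontal distance between spatula and rest below 0.03 m and z of spatula in the frame of rest between 0.007 and 0.019 m and angle between the x axis of spatula and the x axis of rest, either way round below 0.15 rad and angle between spatula's own z axis and vertical below 0.1 rad).
It fails at once if the gripper or arm touches the tile (contact force between any of the fingers, the arm and tile above 0.5 N).
It fails at once if the tile is tipped more than 0.35 rad (angle between tile's own z axis and vertical above 0.35 rad).
It fails at once if another thing on the table (bottle, pipe, knife, brush, disc, foam block or jar) is moved more than 30 mm (distance of any of glue_bottle, tube, knife, brush, disc, foam_block, jar from where it was at the start of the episode above 0.03 m).
It also fails if it takes over 66 s, if anything falls off the work surface, if the arm or the gripper's body presses on something with over 40 N, if the wrist force passes 120 N, or if a joint passes its speed limit or range.

## Working session

There is one attempt and no reset: what is moved stays moved. The work goes in short steps, Python scripts to look and compute and a tool call to move; the robot and the scene stay as the last step left them, time stands still between calls to the robot, and variables do not carry over. Pictures are saved under pics/ and viewed, about 8 in all and at most 12, crops included, and the job is handed in when it is done.

Besides the shell and the picture viewer there is one more tool, called after "Request:" in YAML: its name, and indented under it one key for each argument. arm_command: Moves the arm, as the interface text tells. Its arguments: {"type":"object","properties":{"rows":{"type":"array"},"gripper":{"type":"number"},"newtons":{"type":"number"}},"required":["rows"]}

```bash
ls; mkdir -p pics
python3 - <<'E'
from rig import arm
import cv2
s=arm.read_state();print(s, arm.tcp_to_grasp)
for n in("scene","top"):
    cv2.imwrite(f"pics/{n}0.png",arm.capture(n)[:,:,::-1]);p=arm.camera_params(n);print(n,p)
E
```

```text
pics
{'time_s': 0.0, 'q': array([ 1.07531567,  0.70708865, -0.02760005,  1.48498348,  0.02198178,
        0.95088663, -0.07547345]), 'joint_vel': array([ 2.03739077e-03, -2.47817849e-04, -2.10610637e-05,  6.24410260e-04,
        6.13331167e-04, -4.31355452e-05, -1.82861150e-04]), 'joint_torque': array([-6.75768229e-05, -8.83226466e+01,  1.23481806e+00, -2.36176300e+01,
        1.69339817e-02,  6.44178857e-03, -5.72247154e-05]), 'position': array([ 0.25194598, -0.51658181,  0.2308395 ]), 'tool_rot': array([-5.14939591e-04,  9.74370158e-01,  2.24950019e-01, -1.34046774e-04]), 'ft_force': array([-0.07227611, -0.56287994,  0.17011456]), 'ft_torque': array([0.02001712, 0.02588197, 0.01143881]), 'finger_gap': 0.08533396182047037} 0.0187
scene {'camera_matrix': array([[449.27050134,   0.        , 327.22459273],
       [  0.        , 449.27050134, 233.96460745],
       [  0.        ,   0.        ,   1.        ]]), 'pose': array([[-0.90017686, -0.25871856,  0.35035172,  0.90249401],
       [ 0.4352488 , -0.56302203,  0.70254159,  0.80039235],
       [ 0.01549519,  0.78490185,  0.61942634,  0.80020876],
       [ 0.        ,  0.        ,  0.        ,  1.        ]])}
top {'camera_matrix': array([[569.08724357,   0.        , 328.16225057],
       [  0.        , 569.08724357, 236.52175815],
       [  0.        ,   0.        ,   1.        ]]), 'pose': array([[ 1.29015447e-03,  9.89365417e-01, -1.45445545e-01,
         2.47138914e-01],
       [-9.99993959e-01,  1.74588761e-03,  3.00575823e-03,
         1.23169345e-02],
       [ 3.22772482e-03,  1.45440789e-01,  9.89361693e-01,
         1.75916036e+00],
       [ 0.00000000e+00,  0.00000000e+00,  0.00000000e+00,
         1.00000000e+00]])}
```

View pics/top0.png

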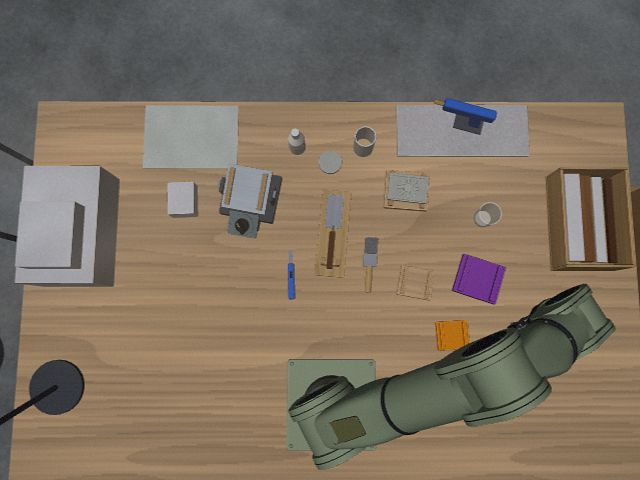

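View pics/scene0.png

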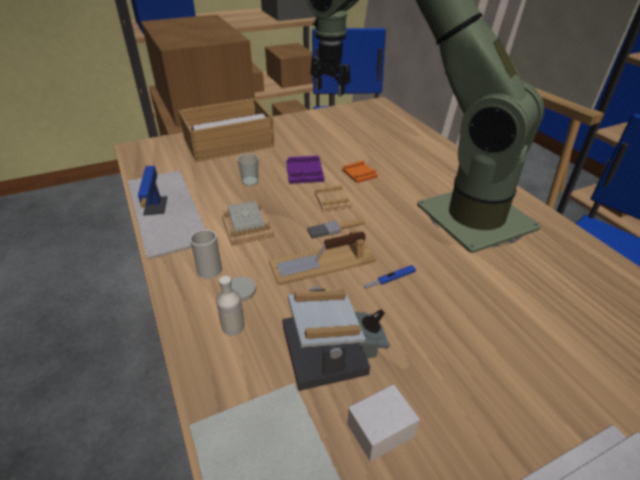

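The top view shows the stand at about (250,195), with its knob at (242,226). The spatula on its rest is at (333,235), the tile on the rack at (408,189), and the decoys are the small spatula (370,262), small rack (415,282), purple and orange. The scene view agrees. I'll enlarge the working area next.

```bash
cat > h.py <<'E'
from rig import arm
import cv2, numpy as np
from scipy.spatial.transform import Rotation as R
def ray(p,uv,fish=False):
    K=p["camera_matrix"];T=p["pose"];x=(uv[0]-K[0,2])/K[0,0];y=(uv[1]-K[1,2])/K[1,1]
    if fish:
        t=np.hypot(x,y);s=np.sin(t)/max(t,1e-9);d=np.array([x*s,-y*s,-np.cos(t)])
    else: d=np.array([x,-y,-1.])
    d=T[:3,:3]@d;return T[:3,3],d/np.linalg.norm(d)
def plane(p,uv,z,fish=False):
    o,d=ray(p,uv,fish);return o+d*(z-o[2])/d[2]
def proj(p,X,fish=False):
    K=p["camera_matrix"];T=p["pose"];c=T[:3,:3].T@(np.asarray(X)-T[:3,3]);v=np.array([c[0],-c[1],-c[2]])
    if fish:
        r=np.hypot(v[0],v[1]);t=np.arctan2(r,v[2]);q=v[:2]/max(r,1e-9)*t
    else:q=v[:2]/v[2]
    return K[0,0]*q[0]+K[0,2],K[1,1]*q[1]+K[1,2]
def tri(*rays):
    A=sum(np.eye(3)-np.outer(d,d) for o,d in rays);b=sum((np.eye(3)-np.outer(d,d))@o for o,d in rays);return np.linalg.solve(A,b)
def Rt(): 
    s=arm.read_state();return s["position"],R.from_quat(np.roll(s["tool_rot"],-1))
E
python3 - <<'E'
import cv2
im=cv2.imread("pics/top0.png")[145:295,212:442]
cv2.imwrite("pics/topc.png",cv2.resize(im,None,fx=3.4,fy=3.4,interpolation=cv2.INTER_CUBIC))
E
```

```text
(no output)
```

View pics/topc.png

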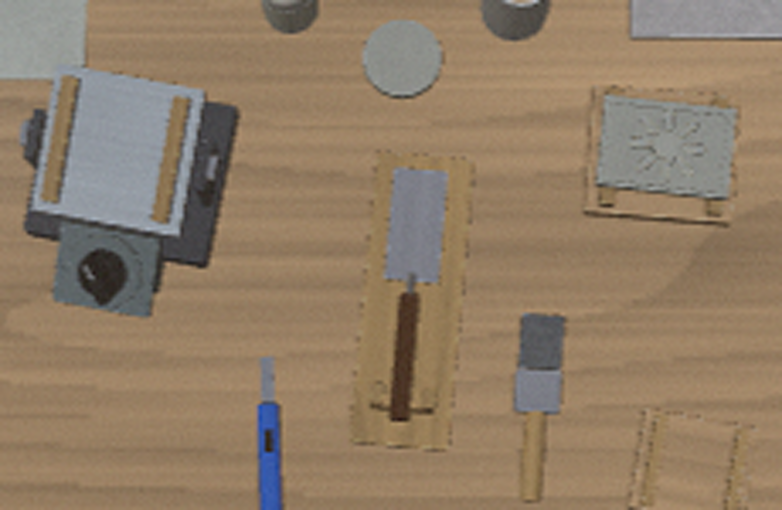

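```bash
cat >> h.py <<'E'
def crop(x,y): return (212+(x+.5)/3.4-.5,145+(y+.5)/3.4-.5)
E
python3 - <<'E'
from h import *
p=arm.camera_params("top")
def P(n,x,y,z): print(n,np.round(plane(p,crop(x,y),z)*1000))
for n,(x,y) in dict(TL=(62,66),TR=(204,90),BR=(182,236),BL=(34,210)).items(): P("plat"+n,x,y,.11)
P("knob",103,272,.09)
for n,x,y in(("bT",420,170),("bB",413,281)): P(n,x,y,.015)
for n,x,y in(("hF",408,293),("hB",400,419)): P(n,x,y,.073)
for n,x,y in(("restTL",376,152),("TR",470,158),("BR",450,450),("BL",354,442)):P(n,x,y,.012)
for n,x,y in(("tTL",602,95),("TR",737,109),("BR",727,198),("BL",598,183)):P(n,x,y,.05)
for n,x,y in(("rTL",592,88),("BR",728,224),("BL",586,212)):P(n,x,y,.02)
print(arm.camera_params("wrist"), Rt()[1].as_matrix())
E
```

```text
platTL [708. 301. 110.]
platTR [686. 176. 110.]
platBR [556. 193. 110.]
platBL [579. 322. 110.]
knob [528. 264.  90.]
bT [636. -15.  15.]
bB [533.  -8.  15.]
hF [512.  -3.  73.]
hB [401.   4.  73.]
restTL [654.  26.  12.]
TR [648. -61.  12.]
BR [378. -42.  12.]
BL [386.  45.  12.]
tTL [ 698. -180.   50.]
TR [ 685. -302.   50.]
BR [ 603. -291.   50.]
BL [ 617. -175.   50.]
rTL [ 713. -174.   20.]
BR [ 585. -297.   20.]
BL [ 596. -167.   20.]
{'camera_matrix': array([[371.64829954,   0.        , 316.02176317],
       [  0.        , 371.64829954, 240.16014693],
       [  0.        ,   0.        ,   1.        ]]), 'pose': array([[ 4.38264156e-01,  8.68089734e-01,  2.33119592e-01,
         3.10591894e-01],
       [-8.98846217e-01,  4.23242923e-01,  1.13758102e-01,
        -4.87650453e-01],
       [ 8.60230427e-05, -2.59394762e-01,  9.65771376e-01,
         3.73281299e-01],
       [ 0.00000000e+00,  0.00000000e+00,  0.00000000e+00,
         1.00000000e+00]])} [[ 8.98810322e-01  4.38337557e-01 -4.36481076e-04]
 [ 4.38337773e-01 -8.98809952e-01  8.16329727e-04]
 [-3.44855566e-05 -9.25051728e-04 -9.99999572e-01]]
```

Request:
arm_command:
  rows:
    - [[20,17,3,0,0,-0.033],[20,17,3,0,0,-0.033],[20,17,3,0,0,-0.033],[20,17,3,0,0,-0.033],[20,17,3,0,0,-0.033],[20,17,3,0,0,-0.033],[20,17,3,0,0,-0.033],[20,17,3,0,0,-0.033]]
  gripper: -1

```text
time_s: 0.77
position: [0.4129, -0.3797, 0.2552]
tool_rot: [-0.0, 0.996, 0.094, -0.0]
ft_force: [-0.5, -1.1, 0.6]
finger_gap: 0.0855
```

Request:
arm_command:
  rows:
    - [[18,18,2,0,0,-0.033],[18,18,2,0,0,-0.033],[18,18,2,0,0,-0.033],[18,18,2,0,0,-0.033],[18,18,2,0,0,-0.033],[18,18,2,0,0,-0.033],[18,18,2,0,0,-0.033],[18,18,2,0,0,-0.033]]

```text
time_s: 1.43
position: [0.5568, -0.2356, 0.2712]
tool_rot: [-0.0, 0.999, -0.038, -0.0]
ft_force: [-0.6, -0.2, -0.8]
finger_gap: 0.0857
```

Run:
```python
from h import *
import pickle
p=arm.camera_params("wrist");im=arm.capture("wrist");cv2.imwrite("pics/w1.png",im[:,:,::-1]);pickle.dump(p,open("w1.pkl","wb"))
s=arm.read_state();print(s["position"],s["q"],s["ft_force"],Rt()[1].as_matrix())
```

```text
[ 0.56019478 -0.23104363  0.27103245] [ 0.25294824  0.72807832  0.19063624  1.29917163 -0.1436305   1.12736995
 -1.18606341] [ 4.70293223  6.6924274  -0.06847465] [[ 0.99731817 -0.07317618  0.00130881]
 [-0.07317978 -0.99731439  0.00295488]
 [ 0.00108907 -0.00304274 -0.99999478]]
```

View pics/w1.png

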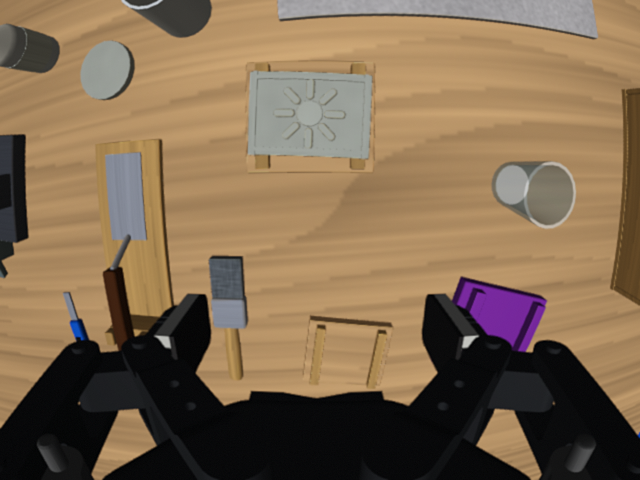

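The wrist view shows the tile, with corners (250,70), (374,75), (369,159) and (248,155), on the rack board (247,62)–(372,173). The blade is at (107,154)–(146,239).

Request:
arm_command:
  rows:
    - [[-5,29,2,0,0,0],[-5,29,2,0,0,0],[-5,29,2,0,0,0],[-5,29,2,0,0,0],[-5,29,2,0,0,0],[-5,29,2,0,0,0],[-5,29,2,0,0,0],[-5,29,2,0,0,0]]

```text
time_s: 2.15
position: [0.5155, -0.0035, 0.2872]
tool_rot: [-0.0, 0.999, -0.037, -0.0]
ft_force: [0.4, -0.5, -0.9]
finger_gap: 0.0854
```

Request:
arm_command:
  rows:
    - [[-6,29,2,0,0,-0.012],[-6,29,2,0,0,-0.012],[-6,29,2,0,0,-0.012],[-6,29,2,0,0,-0.012],[-6,29,2,0,0,-0.012],[-6,29,2,0,0,-0.012],[-6,29,2,0,0,-0.012],[-6,29,2,0,0,-0.012]]

```text
time_s: 2.82
position: [0.4674, 0.2285, 0.3033]
tool_rot: [0.0, 0.996, -0.085, -0.0]
ft_force: [1.3, 0.3, -0.3]
finger_gap: 0.0857
```

Run:
```python
from h import *
import pickle
p=pickle.load(open("w1.pkl","rb"))
def P(n,x,y,z): print(n,np.round(plane(p,(x,y),z,True)*1000,1))
for n,x,y in(("tTL",250,70),("TR",374,75),("BR",369,159),("BL",248,155)):P(n,x,y,.051)
for n,x,y in(("rTL",247,62),("TR",375,63),("BR",372,173),("BL",247,170)):P(n,x,y,.02)
for n,x,y in(("bTL",107,154),("TR",142,153),("BR",146,239),("BL",111,241)):P(n,x,y,.015)
p=arm.camera_params("wrist");im=arm.capture("wrist");cv2.imwrite("pics/w2.png",im[:,:,::-1]);pickle.dump(p,open("w2.pkl","wb"))
s=arm.read_state();print(s["position"],s["q"],s["ft_force"],Rt()[1].as_matrix())
```

```text
tTL [ 700.  -182.2   51. ]
TR [ 685.4 -301.6   51. ]
BR [ 602.5 -290.8   51. ]
BL [ 615.8 -173.3   51. ]
rTL [ 716.  -174.7   20. ]
TR [ 704.1 -309.    20. ]
BR [ 585.7 -297.5   20. ]
BL [ 599.3 -164.9   20. ]
bTL [639.4   6.8  15. ]
TR [633.2 -41.7  15. ]
BR [531.9 -30.2  15. ]
BL [533.3  20.9  15. ]
[0.46583803 0.2344593  0.30310401] [-0.67681434  0.5598544   0.27534301  1.55912648 -0.17131649  1.0462273
 -2.09164954] [-3.9931405   8.78572766 -0.66403812] [[ 0.98634294 -0.16469838 -0.00143322]
 [-0.16469381 -0.98634056  0.00287035]
 [-0.00188639 -0.00259511 -0.99999485]]
```

View pics/w2.png

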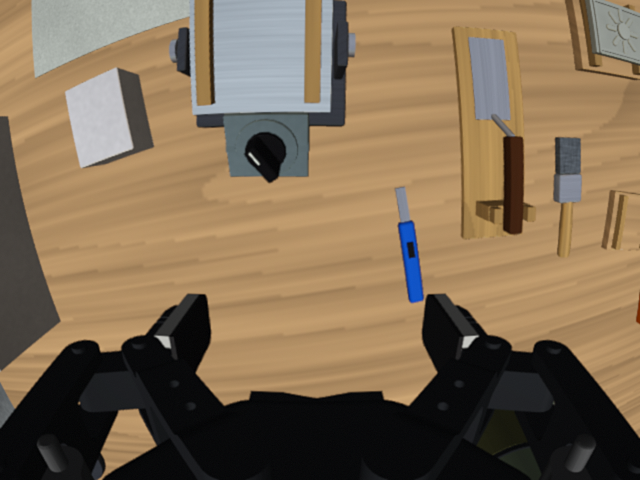

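Stand panel with black knob at about (265,155), and bar running upper-left to lower-right. The knob needs a closer crop.

Run:
```python
import cv2,numpy as np
im=cv2.imread("pics/w2.png")
a=cv2.resize(im[95:190,215:315],None,fx=6,fy=6,interpolation=cv2.INTER_CUBIC)
a=np.clip(a.astype(float)*1.8,0,255)
cv2.imwrite("pics/w2k.png",a)
```

```text
[ WARN:0@0.095] global loadsave.cpp:1063 imwrite_ Unsupported depth image for selected encoder is fallbacked to CV_8U.
```

View pics/w2k.png

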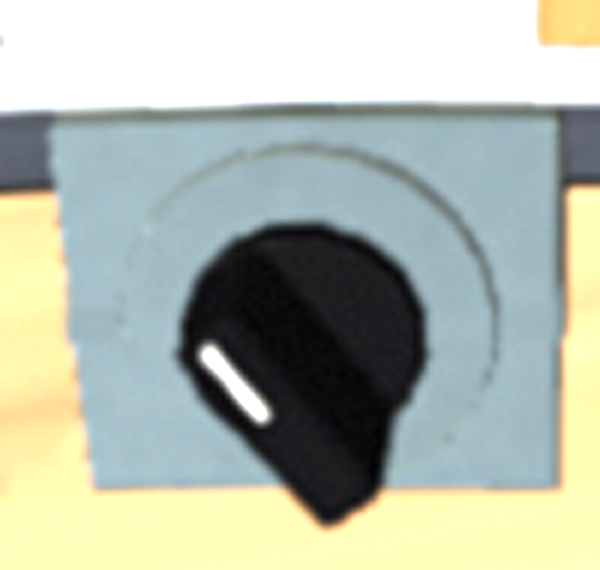

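Run:
```python
from h import *
import pickle
w=pickle.load(open("w2.pkl","rb"));t=arm.camera_params("top");s=arm.camera_params("scene")
im=cv2.imread("pics/scene0.png")[295:350,355:400];m=(im.max(2)<55).astype('u1')
n,l,st,c=cv2.connectedComponentsWithStats(m)
print([(st[i].tolist(),c[i]+[355,295]) for i in range(1,n) if st[i][4]>15])
im=cv2.imread("pics/top0.png")[212:240,225:260];m=(im.max(2)<60).astype('u1')
n,l,st,c=cv2.connectedComponentsWithStats(m)
print([(st[i].tolist(),c[i]+[225,212]) for i in range(1,n) if st[i][4]>15])
f=lambda x,y:(215+(x+.5)/6-.5,95+(y+.5)/6-.5)
for h in(.07,.08,.09,.1,.11,.12):
    X=plane(w,f(283,421),h,True);B=plane(w,f(353,507),h,True);A=plane(w,f(213,337),h,True)
    print(h,np.round(X*1e3),np.round(proj(s,X)),np.round(proj(t,X)))
# panel ring
for h in (.03,.05,.06,.07): print(h,np.round(plane(w,f(308,316),h,True)*1e3),np.round(plane(w,f(48,115),h,True)*1e3),np.round(plane(w,f(562,112),h,True)*1e3),np.round(plane(w,f(95,487),h,True)*1e3),np.round(plane(w,f(558,488),h,True)*1e3))
# platform corners (front) & strips ends in w2
for z in(.09,.1,.11): print([np.round(plane(w,u,z,True)*1e3) for u in((191,114),(329,111),(205,104),(312,102))])
```

```text
[([7, 16, 21, 22, 263], array([371.92015209, 322.43346008]))]
[([10, 6, 14, 17, 146], array([242.        , 225.56849315]))]
0.07 [520. 275.  70.] [376. 318.] [239. 228.]
0.08 [520. 274.  80.] [376. 314.] [239. 228.]
0.09 [520. 272.  90.] [376. 311.] [239. 227.]
0.1 [521. 271. 100.] [376. 307.] [239. 226.]
0.11 [521. 269. 110.] [376. 303.] [239. 226.]
0.12 [521. 268. 120.] [376. 299.] [239. 225.]
0.03 [537. 273.  30.] [584. 315.  30.] [566. 220.  30.] [513. 319.  30.] [497. 233.  30.]
0.05 [537. 270.  50.] [582. 310.  50.] [564. 220.  50.] [514. 314.  50.] [498. 232.  50.]
0.06 [536. 269.  60.] [581. 308.  60.] [563. 220.  60.] [514. 312.  60.] [499. 232.  60.]
0.07 [536. 268.  70.] [579. 305.  70.] [562. 220.  70.] [515. 309.  70.] [500. 231.  70.]
[array([584., 332.,  90.]), array([560., 200.,  90.]), array([590., 316.,  90.]), array([571., 214.,  90.])]
[array([583., 329., 100.]), array([559., 201., 100.]), array([589., 314., 100.]), array([570., 215., 100.])]
[array([581., 326., 110.]), array([558., 201., 110.]), array([587., 311., 110.]), array([569., 215., 110.])]
```

```bash
cat >> h.py <<'E'
def stand(c,yaw,tilt,pt):  # pt in mm rel platform_top at level (z rel strips top)
    v=R.from_euler('y',tilt).apply(np.array(pt)+[0,0,28])+[0,0,98]
    return R.from_euler('z',yaw,degrees=True).apply(v)/1e3+np.array([c[0],c[1],0])
E
python3 - <<'E'
from h import *
import pickle
w=pickle.load(open("w2.pkl","rb"));s=arm.camera_params("scene");t=arm.camera_params("top")
# wooden strips in scene & top & w2: colour mask
for n,(x0,y0,x1,y1),nm in(("scene0",(280,270,375,360),"s"),("top0",(215,155,285,220),"t"),("w2",(180,0,345,115),"w")):
    im=cv2.imread(f"pics/{n}.png")[y0:y1,x0:x1];h=cv2.cvtColor(im,cv2.COLOR_BGR2HSV)
    m=((h[...,1]>90)&(h[...,0]<25)).astype('u1');k,l,st,c=cv2.connectedComponentsWithStats(m)
    for i in range(1,k):
        if st[i][4]>60:
            pts=np.argwhere(l==i)[:,::-1].astype('f4')+[x0,y0];print(n,st[i][4],np.round(cv2.boxPoints(cv2.minAreaRect(pts.astype('f4'))),1).tolist())
for tl in(-.25,-.12,0,.12,.25):
    print(tl,[tuple(np.round(proj(s,stand((.632,.25),-10,tl,p)),1)) for p in((-55,49,0),(55,49,0),(-55,-49,0),(55,-49,0))],[tuple(np.round(proj(w,stand((.632,.25),-10,tl,p),True),1)) for p in((-55,49,0),(-55,-49,0))])
E
```

```text
scene0 3098 [[280.0, 359.0], [280.0, 270.0], [374.0, 270.0], [374.0, 359.0]]
scene0 443 [[305.5, 329.1000061035156], [358.70001220703125, 325.1000061035156], [359.29998779296875, 333.6000061035156], [306.1000061035156, 337.5]]
top0 149 [[224.10000610351562, 202.8000030517578], [230.3000030517578, 167.39999389648438], [234.5, 168.10000610351562], [228.1999969482422, 203.60000610351562]]
top0 144 [[256.29998779296875, 208.89999389648438], [262.79998779296875, 173.1999969482422], [267.0, 174.0], [260.5, 209.60000610351562]]
w2 1806 [[194.3000030517578, 0.0], [212.0, -0.20000000298023224], [213.1999969482422, 103.9000015258789], [195.60000610351562, 104.19999694824219]]
w2 1538 [[305.0, 0.0], [320.0, 0.0], [320.0, 102.0], [305.0, 102.0]]
w2 82 [[180.0, 17.0], [188.0, 17.0], [188.0, 28.0], [180.0, 28.0]]
w2 444 [[180.0, 72.0], [191.0, 72.0], [191.0, 114.0], [180.0, 114.0]]
-0.25 [(np.float64(360.0), np.float64(325.7)), (np.float64(307.2), np.float64(327.6)), (np.float64(345.0), np.float64(291.1)), (np.float64(295.8), np.float64(291.4))] [(np.float64(207.8), np.float64(109.5)), (np.float64
[... 309 characters left out ...]
4(321.3)), (np.float64(302.9), np.float64(333.0)), (np.float64(342.9), np.float64(286.7)), (np.float64(291.8), np.float64(296.5))] [(np.float64(203.1), np.float64(102.4)), (np.float64(315.6), np.float64(98.6))]
0.12 [(np.float64(356.3), np.float64(319.5)), (np.float64(301.4), np.float64(335.6)), (np.float64(341.3), np.float64(284.9)), (np.float64(290.5), np.float64(299.1))] [(np.float64(201.0), np.float64(97.5)), (np.float64(315.6), np.float64(93.3))]
0.25 [(np.float64(354.1), np.float64(317.8)), (np.float64(300.3), np.float64(338.5)), (np.float64(339.2), np.float64(283.1)), (np.float64(289.6), np.float64(301.9))] [(np.float64(198.8), np.float64(91.0)), (np.float64(315.6), np.float64(86.5))]
```

Run:
```python
from h import *
import pickle
w=pickle.load(open("w2.pkl","rb"))
Rs=R.from_euler('z',-10,degrees=True);a=Rs.apply([-np.sin(np.radians(25)),0,np.cos(np.radians(25))])
C=np.array([.520,.273,.084])
f=lambda x,y:(215+(x+.5)/6-.5,95+(y+.5)/6-.5)
def hit(uv):
    o,d=ray(w,uv,True);return o+d*((C-o)@a)/(d@a)
Rk=Rs*R.from_euler('y',-25,degrees=True) # x along stand x up-slope, z=axis
for A,B in(((208,352),(263,418)),((185,352),(325,522))):
    v=Rk.inv().apply(hit(f(*A))-hit(f(*B)));print(np.round(v*1e3,1),np.degrees(np.arctan2(v[1],v[0])))
for P in((185,352),(325,522),(380,492),(236,385),(283,421)): print(np.round(Rk.inv().apply(hit(f(*P))-C)*1e3,1))
print("axis",a)
for al in(40,45,50):
    T=Rk*R.from_euler('z',al,degrees=True)*R.from_euler('x',180,degrees=True)
    p,r=Rt();d=(T*r.inv()).as_rotvec();print(al,np.round(d,3),np.linalg.norm(d),T.as_matrix()[:,2])
```

```text
[12.3  8.   0. ] 33.05473161440305
[32.4 20.6 -0. ] 32.522354226775924
[13.1 15.1  0. ]
[-19.3  -5.6   0. ]
[-13.6 -15.1  -0. ]
[6.8 7.3 0. ]
[0.1 0.1 0. ]
axis [-0.41619774  0.07338689  0.90630779]
40 [-0.223 -0.389  0.678] 0.8123684806112138 [ 0.41619774 -0.07338689 -0.90630779]
45 [-0.241 -0.381  0.763] 0.88646907170408 [ 0.41619774 -0.07338689 -0.90630779]
50 [-0.259 -0.372  0.849] 0.9626439902101209 [ 0.41619774 -0.07338689 -0.90630779]
```

Request:
arm_command:
  rows:
    - [[0,2,0,0,0,0.116],[0,2,0,0,0,0.116],[0,2,0,0,0,0.116],[0,2,0,0,0,0.116],[0,2,0,0,0,0.116],[0,2,0,0,0,0.116],[0,2,0,0,0,0.116],[0,2,0,0,0,0.116]]

```text
time_s: 3.53
position: [0.4681, 0.2429, 0.3031]
tool_rot: [0.0, 0.928, 0.373, -0.0]
ft_force: [0.3, -0.1, 0.1]
finger_gap: 0.0858
```

Request:
arm_command:
  rows:
    - [[0,2,0,0,0,0.116],[0,2,0,0,0,0.116],[0,2,0,0,0,0.116],[0,2,0,0,0,0.116],[0,2,0,0,0,0.116],[0,2,0,0,0,0.116],[0,2,0,0,0,0.116],[0,2,0,0,0,0.116]]

```text
time_s: 4.2
position: [0.4681, 0.2589, 0.3031]
tool_rot: [-0.0, 0.663, 0.749, -0.0]
ft_force: [-0.1, 0.4, -1.1]
finger_gap: 0.0853
```

Request:
arm_command:
  rows:
    - [[0,1,-2,0,0,0.116],[0,1,-2,0,0,0.116],[0,1,-2,0,0,0.116],[0,1,-2,0,0,0.116],[0,1,-2,0,0,0.116],[0,1,-2,0,0,0.116],[0,1,-2,0,0,0.116],[0,1,-2,0,0,0.116]]

```text
time_s: 4.87
position: [0.4681, 0.2669, 0.287]
tool_rot: [-0.0, 0.258, 0.966, -0.0]
ft_force: [0.7, 0.2, 0.1]
finger_gap: 0.0853
```

Request:
arm_command:
  rows:
    - [[0,0,-2,0,0,0.116],[0,0,-2,0,0,0.116],[0,0,-2,0,0,0.116],[0,0,-2,0,0,0.116],[0,0,-2,0,0,0.116],[0,0,-2,0,0,0.116],[0,0,-2,0,0,0.116],[0,0,-2,0,0,0.116]]

```text
time_s: 5.53
position: [0.4681, 0.2668, 0.271]
tool_rot: [-0.0, -0.202, 0.979, -0.0]
ft_force: [-0.4, -0.7, -0.8]
finger_gap: 0.0852
```

Request:
arm_command:
  rows:
    - [[2,0,-9,-0.0095,-0.0537,0],[2,0,-9,-0.0095,-0.0537,0],[2,0,-9,-0.0095,-0.0537,0],[2,0,-9,-0.0095,-0.0537,0],[2,0,-9,-0.0095,-0.0537,0],[2,0,-9,-0.0095,-0.0537,0],[2,0,-9,-0.0095,-0.0537,0],[2,0,-9,-0.0095,-0.0537,0]]

```text
time_s: 6.2
position: [0.4839, 0.2669, 0.199]
tool_rot: [0.202, -0.194, 0.957, -0.079]
ft_force: [0.6, 0.9, 0.1]
finger_gap: 0.0852
```

Run:
```python
from h import *
import pickle
p=arm.camera_params("wrist");im=arm.capture("wrist");pickle.dump(p,open("w3.pkl","wb"));cv2.imwrite("pics/w3.png",im[:,:,::-1])
Rs=R.from_euler('z',-10,degrees=True);Rk=Rs*R.from_euler('y',-25,degrees=True)
P,r=Rt();print(P,arm.read_state()["q"],r.as_matrix())
T=Rk*R.from_euler('z',33+180,degrees=True)*R.from_euler('x',180,degrees=True)
print((T*r.inv()).as_rotvec()); a=Rk.as_matrix()[:,2]
print(1e3*(np.array([.523,.2725,.078])+a*(.11-.0187)-P)); print(proj(p,[.520,.273,.084],True))
```

```text
[0.48281138 0.26760446 0.19727332] [-0.53149785  0.66312325 -0.39004754  1.9751818   1.20308204  0.6494703
  0.12095132] [[-0.84171864 -0.33970406  0.41965568]
 [-0.40454958  0.91155512 -0.07353159]
 [-0.35756031 -0.23166444 -0.90470007]]
[ 0.00021336  0.00380938 -0.00011605]
[  2.18976689  11.59576709 -36.52741679]
(np.float64(343.1603421839917), np.float64(223.3346743135168))
```

View pics/w3.png

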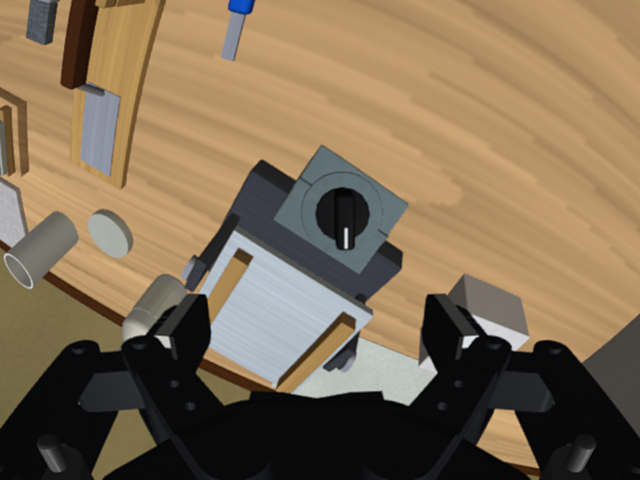

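The bar appears vertical at (344,220), against a prediction of (343,223), so alignment is good. I'll go in and grip.

Request:
arm_command:
  rows:
    - [[0.3,1.5,-4.5,0,0,0],[0.3,1.5,-4.5,0,0,0],[0.3,1.5,-4.5,0,0,0],[0.3,1.5,-4.5,0,0.004,0],[0.3,1.5,-4.5,0,0,0],[0.3,1.5,-4.5,0,0,0],[0.3,1.5,-4.5,0,0,0],[0.3,1.5,-4.5,0,0,0]]
  gripper: -0.2

```text
time_s: 6.92
position: [0.4865, 0.2793, 0.1628]
tool_rot: [0.199, -0.194, 0.957, -0.079]
ft_force: [-0.7, -0.3, 0.2]
finger_gap: 0.0509
```

Request:
arm_command:
  rows:
    - [[5.7,-1,-12.3,0,0,0],[5.7,-1,-12.3,0,0,0],[5.7,-1,-12.3,0,0,0],[5.7,-1,-12.3,0,0,0],[5.7,-1,-12.3,0,0,0],[5.7,-1,-12.3,0,0,0],[5.7,-1,-12.3,0,0,0],[5.7,-1,-12.3,0,0,0]]

```text
time_s: 7.58
position: [0.5322, 0.2713, 0.064]
tool_rot: [0.199, -0.194, 0.957, -0.079]
ft_force: [-0.3, -0.8, 0.0]
finger_gap: 0.0509
```

Request:
arm_command:
  rows:
    - [[0,0,0,0,0,0],[0,0,0,0,0,0],[0,0,0,0,0,0],[0,0,0,0,0,0],[0,0,0,0,0,0],[0,0,0,0,0,0],[0,0,0,0,0,0],[0,0,0,0,0,0]]
  gripper: 1
  newtons: 70

```text
time_s: 8.25
position: [0.5311, 0.2733, 0.0653]
tool_rot: [0.199, -0.195, 0.957, -0.077]
ft_force: [-1.7, 8.1, -7.6]
finger_gap: 0.0125
```

Run:
```python
from h import *
s=arm.read_state();print(s["position"],s["q"],s["ft_force"],s["ft_torque"],s["finger_gap"])
p=arm.camera_params("wrist");cv2.imwrite("pics/w4.png",arm.capture("wrist")[:,:,::-1])
```

```text
[0.53107874 0.27330618 0.06533578] [-0.53987611  0.93853283 -0.2832482   1.92256987  1.59875986  0.54473723
 -0.21887527] [-1.68707894  8.08686276 -7.56978019] [1.55476655 1.25093354 0.51570362] 0.012542212239231538
```

Request:
arm_command:
  rows:
    - [[0,0,0,0.0312,-0.0055,-0.068],[0,0,0,0.0312,-0.0055,-0.068],[0,0,0,0.0312,-0.0055,-0.068],[0,0,0,0.0312,-0.0055,-0.068],[0,0,0,0.0312,-0.0055,-0.068],[0,0,0,0.0312,-0.0055,-0.068],[0,0,0,0.0312,-0.0055,-0.068],[0,0,0,0.0312,-0.0055,-0.068]]

```text
time_s: 8.97
position: [0.5311, 0.2716, 0.0654]
tool_rot: [0.214, 0.099, 0.972, -0.015]
ft_force: [-6.3, 0.8, -0.1]
finger_gap: 0.0128
```

Request:
arm_command:
  rows:
    - [[0,0,0,0.0312,-0.0055,-0.068],[0,0,0,0.0312,-0.0055,-0.068],[0,0,0,0.0312,-0.0055,-0.068],[0,0,0,0.0312,-0.0055,-0.068],[0,0,0,0.0312,-0.0055,-0.068],[0,0,0,0.0312,-0.0055,-0.068],[0,0,0,0.0312,-0.0055,-0.068],[0,0,0,0,0,0]]

```text
time_s: 9.63
position: [0.5305, 0.2703, 0.0652]
tool_rot: [0.21, 0.348, 0.913, 0.041]
ft_force: [-14.9, -7.1, 6.3]
finger_gap: 0.0121
```

```bash
cat > tilt.py <<'E'
from h import *
import sys
im=arm.capture("scene")[:,:,::-1];cv2.imwrite(f"pics/{sys.argv[1]}.png",im)
x0,y0,x1,y1=285,305,372,345
c=im[y0:y1,x0:x1];h=cv2.cvtColor(np.ascontiguousarray(c),cv2.COLOR_BGR2HSV)
m=((h[...,1]>90)&(h[...,0]<25)).astype('u1');k,l,st,ce=cv2.connectedComponentsWithStats(m)
for i in range(1,k):
    if st[i][4]>60:
        pts=np.argwhere(l==i)[:,::-1].astype('f4')+np.float32([x0,y0]);print(st[i][4],np.round(cv2.boxPoints(cv2.minAreaRect(pts)),1).tolist())
s=arm.read_state();print(s["time_s"],s["position"],s["tool_rot"],s["ft_force"],s["ft_torque"],s["q"],s["finger_gap"])
E
python3 tilt.py s1
```

```text
89 [[355.0, 305.0], [371.0, 305.0], [371.0, 312.0], [355.0, 312.0]]
443 [[302.79998779296875, 333.0], [356.29998779296875, 322.29998779296875], [357.8999938964844, 330.3999938964844], [304.3999938964844, 341.1000061035156]]
9.6833 [0.53046949 0.27028341 0.06519674] [0.21032937 0.34669964 0.91319071 0.04054193] [-14.77159546  -7.43204268   6.5335186 ] [-1.96168071  3.00548702 -1.11479956] [-0.49186607  0.94722916 -0.36734792  1.92834563  1.61424388  0.61285554
 -1.34422958] 0.012497904724893915
```

Request:
arm_command:
  rows:
    - [[0,0,0,0.0312,-0.0055,-0.068],[0,0,0,0,0,0],[0,0,0,0,0,0],[0,0,0,0,0,0],[0,0,0,0,0,0],[0,0,0,0,0,0],[0,0,0,0,0,0],[0,0,0,0,0,0]]

```text
time_s: 10.35
position: [0.5303, 0.2701, 0.0651]
tool_rot: [0.209, 0.38, 0.9, 0.048]
ft_force: [-15.9, -8.9, 6.5]
finger_gap: 0.0126
```

Request:
arm_command:
  rows:
    - [[0,0,0,0,0,0],[0,0,0,0,0,0],[0,0,0,0,0,0],[0,0,0,0,0,0],[0,0,0,0,0,0],[0,0,0,0,0,0],[0,0,0,0,0,0],[0,0,0,0,0,0]]
  gripper: -0.2

```text
time_s: 11.02
position: [0.5321, 0.2713, 0.0649]
tool_rot: [0.209, 0.38, 0.9, 0.05]
ft_force: [0.2, -0.1, -0.3]
finger_gap: 0.051
```

Request:
arm_command:
  rows:
    - [[-6.2,1.1,13.6,0,0,0],[-6.2,1.1,13.6,0,0,0],[-6.2,1.1,13.6,0,0,0],[-6.2,1.1,13.6,0,0,0],[-6.2,1.1,13.6,0,0,0],[-6.2,1.1,13.6,0,0,0],[-6.2,1.1,13.6,0,0,0],[-6.2,1.1,13.6,0,0,0]]

```text
time_s: 11.68
position: [0.4821, 0.28, 0.1743]
tool_rot: [0.209, 0.38, 0.9, 0.05]
ft_force: [-0.0, -0.2, 0.0]
finger_gap: 0.0511
```

```bash
python3 tilt.py s2
python3 - <<'E'
from h import *
P,r=Rt();print(r.as_matrix())
# untilt about stand y by +25deg then remaining yaw
u=R.from_rotvec([.0758,.4297,0])*r;print(u.as_matrix(), np.degrees(np.arctan2(u.as_matrix()[1,0],u.as_matrix()[0,0])))
E
```

```text
90 [[355.0, 305.0], [371.0, 305.0], [371.0, 312.0], [355.0, 312.0]]
445 [[302.6000061035156, 333.29998779296875], [356.3999938964844, 322.0], [358.1000061035156, 330.0], [304.29998779296875, 341.3999938964844]]
11.7333 [0.48152868 0.28097365 0.17654299] [0.20969721 0.37951299 0.89968377 0.05065659] [-0.21358194  2.35684412  4.44810205] [0.15908552 0.31741974 0.05333179] [-0.52105113  0.71559354 -0.44817946  1.97168485  1.27858104  0.68300827
 -1.17060812] 0.05148859059454538
[[-0.62399394  0.66163826  0.41577203]
 [ 0.70412844  0.7068076  -0.06801581]
 [-0.33887269  0.25031546 -0.90692198]]
[[-6.97044851e-01  7.17027314e-01 -5.53290109e-04]
 [ 7.17014781e-01  6.97036853e-01  5.42486783e-03]
 [ 4.27544201e-03  3.38465900e-03 -9.99985132e-01]] 134.19089928107783
```

Request:
arm_command:
  rows:
    - [[0,-10,12,0.0095,0.0537,0],[0,-10,12,0.0095,0.0537,0],[0,-10,12,0.0095,0.0537,0],[0,-10,12,0.0095,0.0537,0],[0,-10,12,0.0095,0.0537,0],[0,-10,12,0.0095,0.0537,0],[0,-10,12,0.0095,0.0537,0],[0,-10,12,0.0095,0.0537,0]]
  gripper: -1

```text
time_s: 12.4
position: [0.4825, 0.1992, 0.2702]
tool_rot: [-0.003, 0.389, 0.921, 0.001]
ft_force: [0.2, -0.6, -0.3]
finger_gap: 0.0853
```

Request:
arm_command:
  rows:
    - [[0,-8.5,-1,0,0,-0.1013],[0,-8.5,-1,0,0,-0.1013],[0,-8.5,-1,0,0,-0.1013],[0,-8.5,-1,0,0,-0.1013],[0,-8.5,-1,0,0,-0.1013],[0,-8.5,-1,0,0,-0.1013],[0,-8.5,-1,0,0,-0.1013],[0,-8.5,-1,0,0,-0.1013]]

```text
time_s: 13.07
position: [0.4825, 0.1313, 0.2613]
tool_rot: [-0.001, 0.723, 0.691, 0.002]
ft_force: [0.5, -0.1, -0.0]
finger_gap: 0.0854
```

Request:
arm_command:
  rows:
    - [[0,-8.5,-1,0,0,-0.1013],[0,-8.5,-1,0,0,-0.1013],[0,-8.5,-1,0,0,-0.1013],[0,-8.5,-1,0,0,-0.1013],[0,-8.5,-1,0,0,-0.1013],[0,-8.5,-1,0,0,-0.1013],[0,-8.5,-1,0,0,-0.1013],[0,-8.5,-1,0,0,-0.1013]]

```text
time_s: 13.73
position: [0.4825, 0.0633, 0.2534]
tool_rot: [0.0, 0.937, 0.35, 0.002]
ft_force: [-0.3, -0.1, 0.5]
finger_gap: 0.0854
```

Request:
arm_command:
  rows:
    - [[-1,-9,-1,0,0,-0.1013],[-1,-9,-1,0,0,-0.1013],[-1,-9,-1,0,0,-0.1013],[-1,-9,-1,0,0,-0.1013],[-1,-9,-1,0,0,-0.1013],[-1,-9,-1,0,0,-0.1013],[-1,-9,-1,0,0,-0.1013],[-1,-9,-1,0,0,-0.1013]]

```text
time_s: 14.4
position: [0.4744, -0.0087, 0.2454]
tool_rot: [0.001, 0.999, -0.047, 0.002]
ft_force: [-0.1, -1.0, -0.5]
finger_gap: 0.0852
```

Run:
```python
from h import *
import pickle
p=arm.camera_params("wrist");im=arm.capture("wrist");pickle.dump(p,open("w5.pkl","wb"));cv2.imwrite("pics/w5.png",im[:,:,::-1])
s=arm.read_state();print(s["position"],s["q"],Rt()[1].as_matrix())
```

```text
[ 0.4741352  -0.01034473  0.24524267] [ 0.0220461   0.53991556 -0.11696911  1.81695789  0.08943157  0.78686167
 -1.8164262 ] [[ 0.99457363 -0.10398831  0.00311884]
 [-0.10397896 -0.9945749  -0.00302467]
 [ 0.00341645  0.00268396 -0.99999056]]
```

View pics/w5.png

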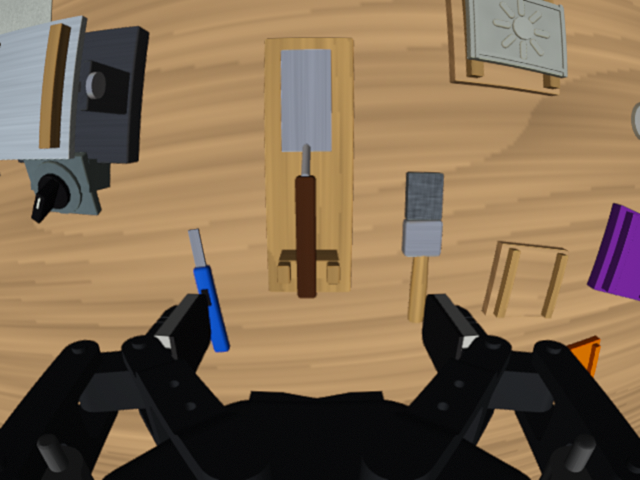

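The view shows the spatula handle at (296–316, 177–297), the blade at (281–331, 50–152) and the rest board at (265–353, 38–291).

Run:
```python
from h import *
import pickle
p=pickle.load(open("w5.pkl","rb"))
def P(n,x,y,z):
    v=plane(p,(x,y),z,True)*1000; print(n,np.round(v,1)); return v
im=cv2.imread("pics/w5.png").astype(int)
m=((im[...,2]<110)&(im[...,2]>im[...,0]+25)).astype('u1');m[:170]=0;m[300:]=0;m[:,:290]=0;m[:,322:]=0
ys,xs=np.where(m)
for r in(185,200,220,240,280,290):
    c=xs[ys==r];print(r,c.min(),c.max())
print(ys.min(),ys.max())
for r in (190,230,285):
    c=xs[ys==r]; P("h",(c.min()+c.max())/2,r,.073)
P("hfront",306,ys.min(),.073);P("hback",307,ys.max(),.073)
B=[P("b",*u,.015) for u in((281,50),(330,49),(331,151),(282,152))];print(np.mean(B,0),np.degrees(np.arctan2(*((B[0]+B[1]-B[2]-B[3])[[1,0]]))))
B=[P("r",*u,.012) for u in((265,38),(353,38),(351,291),(268,291))];print(np.mean(B,0),np.degrees(np.arctan2(*((B[0]+B[1]-B[2]-B[3])[[1,0]]))))
```

```text
185 295 315
200 295 315
220 296 315
240 296 315
280 297 315
290 298 315
175 297
h [500.8  -2.   73. ]
h [465.9   1.1  73. ]
h [414.7   5.9  73. ]
hfront [513.5  -4.1  73. ]
hback [402.8   6.2  73. ]
b [638.7  10.3  15. ]
b [634.7 -38.3  15. ]
b [530.5 -29.4  15. ]
b [534.4  19.3  15. ]
[584.59824292  -9.53889221  15.        ] -4.900825313729393
r [654.8  25.5  12. ]
r [645.9 -62.8  12. ]
r [378.8 -38.5  12. ]
r [387.4  52.2  12. ]
[516.71331817  -5.92907599  12.        ] -5.448995664958575
```

Request:
arm_command:
  rows:
    - [[0,2.1,-35,0,0,0.0026],[0,2.1,-35,0,0,0.0026],[0,2.1,-35,0,0,0.0026],[0,2.1,-30,0,0,0.0026],[0,2.1,-25,0,0,0.0026],[-0.5,0,-20,0,0,0],[0,0,-14,0,0,0],[0,0,-8,0,0,0]]

```text
time_s: 15.12
position: [0.4734, 0.0029, 0.0419]
tool_rot: [0.001, 0.999, -0.037, 0.001]
ft_force: [0.1, 0.2, -0.3]
finger_gap: 0.0857
```

Request:
arm_command:
  rows:
    - [[0,0,0,0,0,0],[0,0,0,0,0,0],[0,0,0,0,0,0],[0,0,0,0,0,0],[0,0,0,0,0,0],[0,0,0,0,0,0],[0,0,0,0,0,0],[0,0,0,0,0,0]]
  gripper: 1
  newtons: 110

```text
time_s: 15.78
position: [0.4743, 0.0026, 0.0445]
tool_rot: [0.001, 0.999, -0.038, 0.003]
ft_force: [-2.4, -0.2, 16.2]
finger_gap: 0.0163
```

Run:
```python
from h import *
s=arm.read_state();print(s["position"],s["q"],s["finger_gap"],s["ft_force"],s["ft_torque"],"\n",Rt()[1].as_matrix())
```

```text
[0.47428646 0.0025757  0.04451545] [-0.0501967   0.8995527  -0.04287201  2.01993278  0.16216243  0.22040616
 -1.88252858] 0.016316631124743276 [-2.37451264 -0.2299274  16.21015768] [ 0.1133026   0.39616478 -0.28305204] 
 [[ 9.97044971e-01 -7.66529083e-02  5.06522579e-03]
 [-7.66469853e-02 -9.97057374e-01 -1.35359641e-03]
 [ 5.15407783e-03  9.61362204e-04 -9.99986256e-01]]
```

Request:
arm_command:
  rows:
    - [[0,0,4,0,0,0],[0,0,8,0,0,0],[0,0,15,0,0,0],[0,0,20,0,0,0],[0,0,25,0,0,0],[0,0,25,0,0,0],[0,0,25,0,0,0],[0,0,10,0,0,0]]

```text
time_s: 16.45
position: [0.4745, 0.0025, 0.1791]
tool_rot: [0.001, 0.999, -0.038, 0.004]
ft_force: [0.4, -0.7, -0.8]
finger_gap: 0.0158
```

Request:
arm_command:
  rows:
    - [[-6.6,-27,0,0,0,-0.0035],[-6.6,-27,0,0,0,-0.0035],[-6.6,-27,0,0,0,-0.0035],[-6.6,-27,0,0,0,-0.0035],[-6.6,-27,0,0,0,-0.0035],[-6.6,-27,0,0,0,-0.0035],[-6.6,-27,0,0,0,-0.0035],[-6.6,-27,0,0,0,-0.0035]]

```text
time_s: 17.12
position: [0.4205, -0.2148, 0.1764]
tool_rot: [0.001, 0.999, -0.052, 0.002]
ft_force: [-0.2, 0.8, -2.2]
finger_gap: 0.0164
```

Request:
arm_command:
  rows:
    - [[0,0,0,0,0,0],[0,0,0,0,0,0],[0,0,0,0,0,0],[0,0,0,0,0,0],[0,0,0,0,0,0],[0,0,0,0,0,0],[0,0,0,0,0,0],[0,0,0,0,0,0]]

```text
time_s: 17.78
position: [0.4212, -0.2132, 0.1757]
tool_rot: [0.001, 0.999, -0.052, 0.002]
ft_force: [-0.0, 0.1, -1.2]
finger_gap: 0.0165
```

Run:
```python
from h import *
import pickle
p=arm.camera_params("wrist");im=arm.capture("wrist");pickle.dump(p,open("w6.pkl","wb"));cv2.imwrite("pics/w6.png",im[:,:,::-1])
s=arm.read_state();print(s["position"],s["q"],s["finger_gap"],s["ft_force"],s["ft_torque"],"\n",Rt()[1].as_matrix())
```

```text
[ 0.42120349 -0.21330749  0.17566999] [ 0.50027617  0.64722301 -0.17123729  1.92348278  0.18830732  0.58207471
 -1.46915622] 0.016419248285474617 [ 0.48194785  0.00618128 -0.76391604] [-0.03828299  0.06469445 -0.02761948] 
 [[ 0.99457928 -0.10391512  0.00370295]
 [-0.10390986 -0.99458545 -0.00158572]
 [ 0.00384768  0.00119235 -0.99999189]]
```

View pics/w6.png

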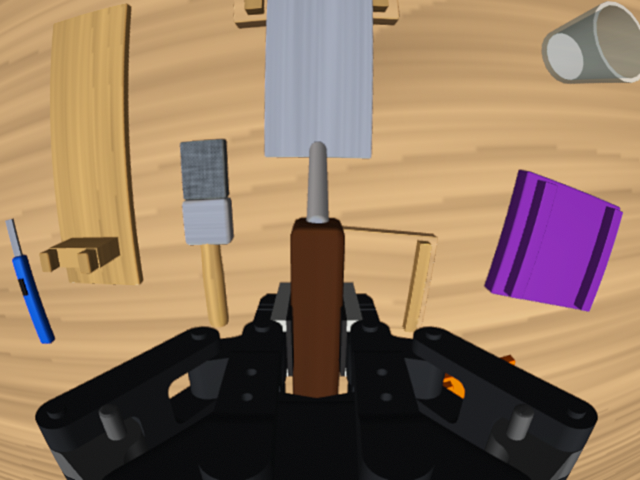

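Spatula held straight: blade back edge (265–372, 157), rack front edge (235–397, 22). Its centre lines up with the blade. Next I'll check blade height and pitch from its apparent width.

Run:
```python
from h import *
import pickle
from scipy.optimize import brentq
p=pickle.load(open("w6.pkl","rb"));im=cv2.imread("pics/w6.png");h=cv2.cvtColor(im,cv2.COLOR_BGR2HSV)
P,r=Rt()
for row in(0,2,30,60,90,120,150,155):
    m=(h[row,:,1]<55);c=np.arange(640)[m];c=c[(c>245)&(c<390)]
    a,b=c.min()-.5,c.max()+.5
    try: z=brentq(lambda z:np.linalg.norm(plane(p,(a,row),z,True)-plane(p,(b,row),z,True))-.05,.0,.3)
    except Exception as e: print(row,a,b,e);continue
    q=(plane(p,(a,row),z,True)+plane(p,(b,row),z,True))/2
    print(row,a,b,round(z*1e3,1),np.round(r.inv().apply(q-P)*1e3,1))
c=[plane(p,u,.02,True)*1e3 for u in((235,23),(397,22))];print(np.round(c,1))
```

```text
0 266.5 372.5 145.5 [136.1   1.4  30.7]
2 266.5 372.5 145.3 [135.    1.4  30.9]
30 265.5 372.5 144.9 [120.3   1.2  31.2]
60 264.5 372.5 145.2 [105.1   0.9  30.9]
90 264.5 372.5 144.6 [90.6  0.9 31.4]
120 263.5 371.5 144.8 [76.3  0.4 31.2]
150 263.5 371.5 145.8 [62.2  0.4 30.1]
155 264.5 370.5 142.7 [59.7  0.5 33.2]
[[ 595.6 -165.3   20. ]
 [ 582.9 -296.5   20. ]]
```

Request:
arm_command:
  rows:
    - [[0,0,-20,0,0,0],[0,0,-20,0,0,0],[0,0,-20,0,0,0],[0,0,-20,0,0,0],[0,0,-16,0,0,0],[0,0,-12,0,0,0],[0,0,-8,0,0,0],[0,0,0,0,0,0]]

```text
time_s: 18.5
position: [0.4208, -0.2132, 0.0585]
tool_rot: [0.0, 0.999, -0.052, 0.001]
ft_force: [1.1, 0.3, -1.3]
finger_gap: 0.0162
```

Request:
arm_command:
  rows:
    - [[10,-1,0,0,0,0],[10,-1,0,0,0,0],[10,-1,0,0,0,0],[10,-1,0,0,0,0],[10,-1,1,0,0,0],[10,-1,0,0,0,0],[10,-1,0,0,0,0],[10,-1,0,0,0,0]]

```text
time_s: 19.17
position: [0.5019, -0.2216, 0.0616]
tool_rot: [0.001, 0.999, -0.052, 0.002]
ft_force: [-0.6, -0.3, -0.9]
finger_gap: 0.0163
```

Request:
arm_command:
  rows:
    - [[10,-1,0,0,0,0],[9,-0.8,0,0,0,0],[7,-0.6,0,0,0,0],[5,-0.4,0,0,0,0],[4,0,0,0,0,0],[0,0,0,0,0,0],[0,0,0,0,0,0],[0,0,0,0,0,0]]

```text
time_s: 19.83
position: [0.5358, -0.2243, 0.0608]
tool_rot: [0.001, 0.999, -0.052, 0.002]
ft_force: [-0.7, -0.3, -1.8]
finger_gap: 0.0161
```

Run:
```python
from h import *
import pickle
p=arm.camera_params("wrist");im=arm.capture("wrist");pickle.dump(p,open("w7.pkl","wb"));cv2.imwrite("pics/w7.png",im[:,:,::-1])
s=arm.read_state();print(s["position"],s["finger_gap"],s["ft_force"],s["ft_torque"],"\n",Rt()[1].as_matrix())
```

```text
[ 0.53581279 -0.22435124  0.06074523] 0.016285313752550067 [ 0.10171447  0.46802872 -1.22462586] [ 0.03981722  0.08458079 -0.00482066] 
 [[ 0.99452894 -0.10440334  0.00348407]
 [-0.10439819 -0.99453425 -0.00162837]
 [ 0.00363503  0.00125573 -0.9999926 ]]
```

View pics/w7.png

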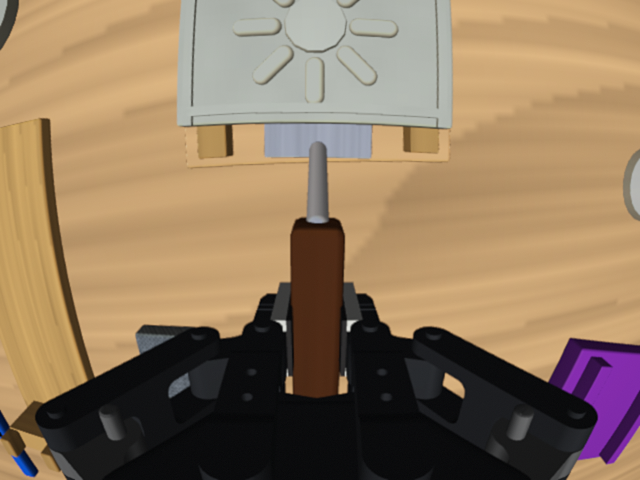

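The blade is under the tile and centred; the tile spans 178–451, with clearance to the neck. Now lifting.

Request:
arm_command:
  rows:
    - [[0,0,2,0,0,0],[0,0,2,0,0,0],[0,0,2,0,0,0],[0,0,3,0,0,0],[0,0,5,0,0,0],[0,0,8,0,0,0],[0,0,12,0,0,0],[0,0,14,0,0,0]]

```text
time_s: 20.55
position: [0.5359, -0.2242, 0.1094]
tool_rot: [0.001, 0.999, -0.052, 0.002]
ft_force: [0.1, -0.8, -2.7]
finger_gap: 0.0161
```

Request:
arm_command:
  rows:
    - [[0,0,16,0,0,0],[0,0,18,0,0,0],[0,0,18,0,0,0],[0,0,18,0,0,0],[0,0,18,0,0,0],[0,0,16,0,0,0],[0,0,12,0,0,0],[0,0,6,0,0,0]]

```text
time_s: 21.22
position: [0.5364, -0.2244, 0.2328]
tool_rot: [0.001, 0.999, -0.052, 0.003]
ft_force: [0.3, -1.4, -2.6]
finger_gap: 0.0163
```

Run:
```python
from h import *
import pickle
p=arm.camera_params("wrist");im=arm.capture("wrist");pickle.dump(p,open("w8.pkl","wb"));cv2.imwrite("pics/w8.png",im[:,:,::-1])
s=arm.read_state();P,r=Rt();print(s["position"],s["q"],s["finger_gap"],s["ft_force"],s["ft_torque"],"\n",r.as_matrix())
h=cv2.cvtColor(im,cv2.COLOR_RGB2HSV)
for c in range(190,450,20): # tile bottom front edge: last tile-coloured row scanning down
    print(c,[tuple(h[rw,c]) for rw in range(100,170,6)] if c in(230,320) else "",end=" ")
# blade back corners seen in tool frame, and tile front corners in earlier picture w7
q=pickle.load(open("w7.pkl","rb"));P7=np.array([.5358,-.2244,.0607])
for u in((178,126),(451,128)): print(np.round(r.inv().apply(plane(q,u,.05,True)-P7)*1e3,1))
```

```text
[ 0.53654897 -0.22438679  0.23296045] [ 0.43158537  0.71445201 -0.18180258  1.46181825  0.14463339  0.97181598
 -1.46278506] 0.016135428198286075 [ 0.38022116 -0.25706399 -0.50291868] [0.02181749 0.19856273 0.05425256] 
 [[ 0.9945325  -0.10424793  0.00612179]
 [-0.1042346  -0.9945497  -0.00245917]
 [ 0.00634479  0.00180762 -0.99997824]]
190  210  230 [(np.uint8(51), np.uint8(10), np.uint8(187)), (np.uint8(51), np.uint8(9), np.uint8(191)), (np.uint8(51), np.uint8(9), np.uint8(193)), (np.uint8(56), np.uint8(9), np.uint8(190)), (np.uint8(38), np.uint8(29), np.uint8(139)), (np.uint8(17), np.uint8(108), np.uint8(201)), (np.uint8(17), np.uint8(109), np.uint8(206)), (np.uint8(17), np.uint8(105), np.uint8(207)), (np.uint8(17), np.uint8(107), np.uint8(203)), (np.uint8(17), np.uint8(108), np.uint8(204)), (np.uint8(17), np.uint8(107), np.uint8(197)), (np.uint8(17), np.uint8(106), np.uint8(207))] 250  270  290  310  330  350  370  390  410  430  [ 74.3 -59.   11.1]
[73.4 57.2 11.3]
```

View pics/w8.png

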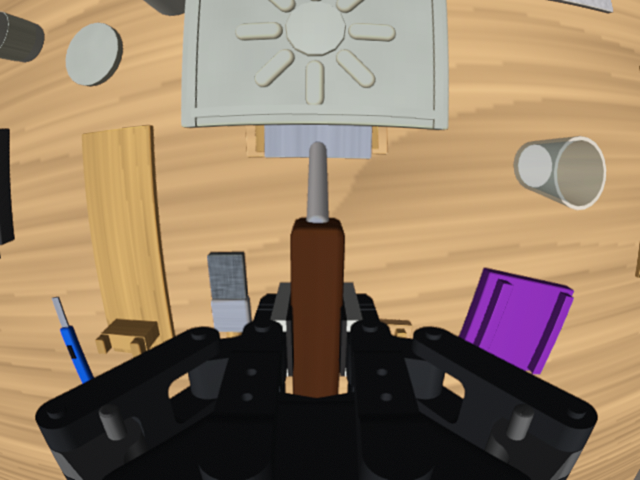

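Run:
```python
from h import *
import pickle
p=pickle.load(open("w8.pkl","rb"));P,r=Rt()
def t(u,zt):
    o,d=ray(p,u,True);o=r.inv().apply(o-P);d=r.inv().apply(d);return np.round((o+d*(zt-o[2])/d[2])*1e3,1)
print("tile c",t((315,27),.014),"corners",t((186,116),.014),t((446,117),.014),t((184,127),.031),t((447,128),.031))
im=arm.capture("top")[:,:,::-1].copy();cv2.imwrite("pics/top1.png",im);c=arm.camera_params("top")
x0,y0,x1,y1=215,155,285,220
h=cv2.cvtColor(im[y0:y1,x0:x1],cv2.COLOR_BGR2HSV);m=((h[...,1]>90)&(h[...,0]<25)).astype('u1');k,l,st,_=cv2.connectedComponentsWithStats(m)
for i in range(1,k):
    if 100<st[i][4]<250:
        pts=np.argwhere(l==i)[:,::-1].astype('f4')+np.float32([x0,y0]);(cx,cy),wh,a=cv2.minAreaRect(pts);b=cv2.boxPoints(((cx,cy),wh,a))
        B=np.array([plane(c,u,.126) for u in b])*1e3;e=[B[1]-B[0],B[2]-B[1]];e=max(e,key=np.linalg.norm)
        print("strip",st[i][4],np.round(plane(c,(cx,cy),.126)*1e3,1),"box",np.round(np.mean(B,0),1),np.linalg.norm(e),np.degrees(np.arctan2(e[1],e[0])))
```

```text
tile c [115.4  -0.6  14. ] corners [ 78.5 -56.2  14. ] [78.1 55.8 14. ] [ 74.7 -63.4  31. ] [74.2 62.5 31. ]
strip 155 [642.3 297.3 126. ] box [642.6 297.2 126. ] 109.10420501091437 -10.739147186362661
strip 146 [624.3 201.5 126. ] box [624.5 201.5 126. ] 109.10884327977007 -10.018061611013753
```

Run:
```python
from h import *
import pickle
# strips/platform in w2 (tilted -0.2) : front ends (205,104),(312,102); scene s2 near strip top edge ends
s=arm.camera_params("scene");w=pickle.load(open("w2.pkl","rb"));w5=pickle.load(open("w5.pkl","rb"))
for c in((.632,.25),(.636,.248),(.632,.246)):
  for y in(-9,-10.5):
    print(c,y,[np.round(proj(w,stand(c,y,-.2,q),True),1).tolist() for q in((-55,49,0),(-55,-49,0))],[np.round(proj(s,stand(c,y,0,q)),1).tolist() for q in((-55,56,0),(55,56,0))],[np.round(proj(w5,stand(c,y,0,q),True),1).tolist() for q in((-55,-49,0),(55,-49,0))])
```

```text
(0.632, 0.25) -9 [[207.9, 109.3], [316.8, 104.1]] [[359.4, 323.6], [304.4, 336.1]] [[47.0, 149.8], [55.5, 24.4]]
(0.632, 0.25) -10.5 [[206.3, 108.0], [315.0, 105.6]] [[358.9, 324.3], [303.4, 335.7]] [[45.8, 151.4], [56.5, 25.5]]
(0.636, 0.248) -9 [[209.3, 104.6], [318.2, 99.4]] [[357.1, 323.5], [302.0, 336.1]] [[48.1, 144.7], [57.4, 19.6]]
(0.636, 0.248) -10.5 [[207.6, 103.3], [316.5, 100.8]] [[356.6, 324.2], [301.0, 335.6]] [[46.9, 146.3], [58.4, 20.6]]
(0.632, 0.246) -9 [[212.1, 108.3], [321.3, 103.4]] [[358.4, 322.1], [303.5, 334.6]] [[50.3, 148.9], [59.0, 22.9]]
(0.632, 0.246) -10.5 [[210.4, 107.0], [319.5, 104.8]] [[357.9, 322.8], [302.6, 334.2]] [[49.1, 150.4], [60.0, 24.0]]
```

Request:
arm_command:
  rows:
    - [[0,3,0,0,0,0],[0,7,0,0,0,0],[0,12,0,0,0,0],[0,17,0,0,0,0],[0,22,0,0,0,-0.002],[0,25,0,0,0,-0.004],[-1,25,0,0,0,-0.004],[-1,25,0,0,0,-0.004]]

```text
time_s: 21.98
position: [0.5337, -0.0859, 0.2303]
tool_rot: [0.0, 0.998, -0.059, 0.002]
ft_force: [0.8, -0.2, -1.9]
finger_gap: 0.0158
```

Request:
arm_command:
  rows:
    - [[-1,27,0,0,0,-0.006],[-1,28,0,0,0,-0.006],[-1,28,0,0,0,-0.006],[-1,28,0,0,0,-0.006],[-2,28,0,0,0,-0.006],[-2,28,0,0,0,-0.006],[-2,28,0,0,0,-0.006],[-1,28,0,0,0,-0.006]]

```text
time_s: 22.65
position: [0.522, 0.1372, 0.2304]
tool_rot: [0.001, 0.997, -0.083, 0.001]
ft_force: [0.7, -0.5, -1.9]
finger_gap: 0.0164
```

Request:
arm_command:
  rows:
    - [[-1,25,0,0,0,-0.005],[-1,25,0,0,0,-0.004],[-1,25,0,0,0,-0.004],[-1,22,0,0,0,-0.002],[-1,17,0,0,0,0],[0,12,0,0,0,0],[0,7,0,0,0,0],[0,3,0,0,0,0]]

```text
time_s: 23.32
position: [0.5177, 0.2717, 0.2304]
tool_rot: [0.001, 0.996, -0.09, 0.002]
ft_force: [0.2, -0.1, -2.8]
finger_gap: 0.016
```

Request:
arm_command:
  rows:
    - [[0,0,0,0,0,0],[0,0,0,0,0,0],[0,0,0,0,0,0],[0,0,0,0,0,0],[0,0,0,0,0,0],[0,0,0,0,0,0],[0,0,0,0,0,0],[0,0,0,0,0,0]]

```text
time_s: 23.98
position: [0.5182, 0.2706, 0.2307]
tool_rot: [0.001, 0.996, -0.091, 0.002]
ft_force: [-0.3, 0.1, -2.4]
finger_gap: 0.0163
```

Run:
```python
from h import *
import pickle
p=arm.camera_params("wrist");im=arm.capture("wrist");pickle.dump(p,open("w9.pkl","wb"));cv2.imwrite("pics/w9.png",im[:,:,::-1])
P,r=Rt();print(P,r.as_matrix(),arm.read_state()["q"])
# tile front edge: greyish low-sat region vs w8
a=cv2.imread("pics/w8.png");b=im[:,:,::-1]
for n,i in(("w8",a),("w9",b)):
    h=cv2.cvtColor(np.ascontiguousarray(i),cv2.COLOR_BGR2HSV);m=(h[...,1]<25)&(h[...,2]>120)
    for row in(20,60,100):
        c=np.where(m[row,150:480])[0]+150;print(n,row,c.min(),c.max())
# blade template shift of rosette
t=a[0:110,225:405];res=cv2.matchTemplate(np.ascontiguousarray(b[0:140,195:435]),t,cv2.TM_CCOEFF_NORMED);_,v,_,l=cv2.minMaxLoc(res);print(v,l[0]+195-225,l[1])
T=R.from_euler('z',-10.4,degrees=True)*R.from_euler('x',180,degrees=True);print((T*r.inv()).as_rotvec())
c=P+r.apply([.116,-.0005,.031]);print("tile c",c*1e3,"to go",np.array([634,250,126])-c*1e3)
```

```text
[0.51818842 0.27067041 0.23066782] [[ 0.98356719 -0.18050494  0.00368044]
 [-0.18049907 -0.98357337 -0.00187204]
 [ 0.00395789  0.00117696 -0.99999147]] [-0.49841716  0.72123797 -0.07984024  1.45033578  0.06815293  0.97055177
 -2.34914612]
w8 20 185 446
w8 60 183 447
w8 100 182 447
w9 20 150 446
w9 60 183 447
w9 100 182 447
0.9959213733673096 0 0
[ 1.87207430e-03  3.68043347e-03 -1.66403941e-05]
tile c [632.486562   250.16627431 200.12660765] to go [  1.513438    -0.16627431 -74.12660765]
```

Request:
arm_command:
  rows:
    - [[0.5,0,-12,0,0,0],[0.5,0,-12,0,0,0],[0.5,0,-12,0,0,0],[0,0,-10,0,0,0],[0,0,-8,0,0,0],[0,0,-5,0,0,0],[0,0,-3,0,0,0],[0,0,-2,0,0,0]]

```text
time_s: 24.7
position: [0.5197, 0.2708, 0.1666]
tool_rot: [0.001, 0.996, -0.091, 0.002]
ft_force: [-0.5, -0.4, -2.3]
finger_gap: 0.0167
```

Request:
arm_command:
  rows:
    - [[0,0,-2,0,0,0],[0,0,-2,0,0,0],[0,0,-2,0,0,0],[0,0,-2,0,0,0],[0,0,-2,0,0,0],[0,0,-2,0,0,0],[0,0,-2,0,0,0],[0,0,-2,0,0,0]]

```text
time_s: 25.37
position: [0.5197, 0.2707, 0.1505]
tool_rot: [0.001, 0.996, -0.091, 0.002]
ft_force: [-0.4, -0.4, -0.5]
finger_gap: 0.0162
```

Run:
```python
from h import *
im=arm.capture("wrist");cv2.imwrite("pics/w10.png",im[:,:,::-1]);sc=arm.capture("scene");cv2.imwrite("pics/s3.png",sc[:,:,::-1])
s=arm.read_state();print(s["position"],s["ft_force"],s["ft_torque"])
a=im[:,:,::-1][40:320,120:520];b=cv2.resize(sc[270:370,270:400,::-1],None,fx=3,fy=2.8,interpolation=cv2.INTER_CUBIC)
cv2.imwrite("pics/place.png",np.hstack([a,b]))
```

```text
[0.51959401 0.27064596 0.15039111] [ 0.16707398  0.02558552 -1.66917769] [0.05145514 0.10284289 0.03793666]
```

View pics/place.png

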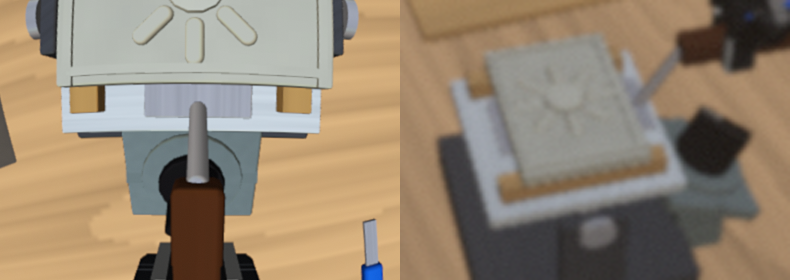

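The tile lies flat on both strips, centred, with the blade free below it. Now I'll draw the blade out.

Request:
arm_command:
  rows:
    - [[-4,0.7,0,0,0,0],[-7,1.3,0,0,0,0],[-9,1.7,0,0,0,0],[-9,1.7,0,0,0,0],[-9,1.7,0,0,0,0],[-9,1.7,0,0,0,0],[-9,1.7,0,0,0,0],[-9,1.7,0,0,0,0]]

```text
time_s: 26.13
position: [0.4537, 0.2832, 0.1508]
tool_rot: [0.001, 0.996, -0.09, 0.002]
ft_force: [0.5, 0.5, -1.4]
finger_gap: 0.0162
```

Request:
arm_command:
  rows:
    - [[-9,1.7,0,0,0,0],[-9,1.7,0,0,0,0],[-9,1.7,0,0,0,0],[-9,1.7,0,0,0,0],[-9,1.7,0,0,0,0],[-8,1.4,0,0,0,0],[-4,0.7,5,0,0,0],[0,0,15,0,0,0]]

```text
time_s: 26.8
position: [0.3962, 0.2935, 0.17]
tool_rot: [0.002, 0.996, -0.09, 0.001]
ft_force: [-0.3, 1.0, -1.3]
finger_gap: 0.0162
```

Run:
```python
from h import *
s=arm.read_state();P,r=Rt();print(s["time_s"],P,s["q"],s["ft_force"],s["finger_gap"])
T=R.from_euler('z',-4.4,degrees=True)*R.from_euler('x',180,degrees=True);print((T*r.inv()).as_rotvec())
im=arm.capture("scene");cv2.imwrite("pics/s4.png",im[:,:,::-1])
h=cv2.cvtColor(im[270:345,280:370],cv2.COLOR_RGB2HSV);m=((h[...,1]<40)&(h[...,2]>120)).astype('u1')
```

```text
26.8 [0.39617046 0.293491   0.16996611] [-0.67662797  0.67994889 -0.04957461  1.85696079  0.06079818  0.60731405
 -2.51636401] [-0.26229642  0.95436128 -1.32515019] 0.016181417110294704
[0.00334192 0.00160501 0.10359835]
```

Request:
arm_command:
  rows:
    - [[0,-5,8,0,0,0],[0,-12,8,0,0,0],[0,-20,8,0,0,0],[0,-22,6,0,0,0],[0,-22,0,0,0,0.005],[0,-22,0,0,0,0.01],[2,-22,0,0,0,0.01],[4,-22,0,0,0,0.01]]

```text
time_s: 27.52
position: [0.4032, 0.1443, 0.2011]
tool_rot: [0.001, 0.997, -0.073, 0.002]
ft_force: [0.2, 0.4, -1.7]
finger_gap: 0.0164
```

Request:
arm_command:
  rows:
    - [[10,-22,0,0,0,0.012],[12,-22,0,0,0,0.012],[12,-22,0,0,0,0.012],[12,-22,0,0,0,0.012],[12,-22,0,0,0,0.012],[8,-18,0,0,0,0.008],[4,-11,0,0,0,0],[2,-5,0,0,0,0]]

```text
time_s: 28.18
position: [0.4755, -0.0003, 0.2008]
tool_rot: [0.001, 0.999, -0.041, 0.002]
ft_force: [0.8, -0.6, -0.9]
finger_gap: 0.0163
```

Request:
arm_command:
  rows:
    - [[0,0,-10,0,0,0],[0,0,-18,0,0,0],[0,0,-18,0,0,0],[0,0,-18,0,0,0],[0,0,-15,0,0,0],[0,0,-8,0,0,0],[0,0,-3,0,0,0],[0,0,0,0,0,0]]

```text
time_s: 28.85
position: [0.4754, 0.0025, 0.1107]
tool_rot: [0.001, 0.999, -0.039, 0.002]
ft_force: [-0.1, 0.1, -0.8]
finger_gap: 0.0161
```

Run:
```python
from h import *
s=arm.read_state();P,r=Rt();print(s["time_s"],P*1e3,s["ft_force"])
T=R.from_euler('z',-4.4,degrees=True)*R.from_euler('x',180,degrees=True);print((T*r.inv()).as_rotvec(),(np.array([.4743,.0026,.0455])-P)*1e3)
```

```text
28.85 [475.40609853   2.49284468 110.65491328] [-0.11956167  0.09913072 -0.79710365]
[0.00156757 0.00328254 0.00152686] [ -1.10609853   0.10715532 -65.15491328]
```

Request:
arm_command:
  rows:
    - [[-0.5,0,-12,0,0,0],[-0.5,0,-14,0,0,0],[0,0,-14,0,0,0],[0,0,-11,0,0,0],[0,0,-7,0,0,0],[0,0,-4,0,0,0],[0,0,-2,0,0,0],[0,0,-1,0,0,0]]

```text
time_s: 29.52
position: [0.4749, 0.0025, 0.046]
tool_rot: [0.001, 0.999, -0.039, 0.002]
ft_force: [-0.2, 0.2, -1.3]
finger_gap: 0.0162
```

Request:
arm_command:
  rows:
    - [[0,0,-0.5,0,0,0],[0,0,0,0,0,0],[0,0,0,0,0,0],[0,0,0,0,0,0],[0,0,0,0,0,0],[0,0,0,0,0,0],[0,0,0,0,0,0],[0,0,0,0,0,0]]

```text
time_s: 30.18
position: [0.4746, 0.0025, 0.0452]
tool_rot: [0.001, 0.999, -0.039, 0.002]
ft_force: [-0.2, -0.3, -1.2]
finger_gap: 0.0163
```

Run:
```python
from h import *
s=arm.read_state();P,r=Rt();print(s["time_s"],P*1e3,s["ft_force"],s["ft_torque"],r.as_matrix()[:,0])
```

```text
30.1833 [474.64615543   2.4997152   45.18030173] [-0.17103071 -0.30318135 -1.24935661] [ 0.02203651  0.09876578 -0.00417241] [ 0.99691825 -0.07835067  0.00389526]
```

Request:
arm_command:
  rows:
    - [[0,0,-0.5,0,0,0],[0,0,-0.5,0,0,0],[0,0,-0.5,0,0,0],[0,0,0,0,0,0],[0,0,0,0,0,0],[0,0,0,0,0,0],[0,0,0,0,0,0],[0,0,0,0,0,0]]

```text
time_s: 30.85
position: [0.4747, 0.0025, 0.0445]
tool_rot: [0.001, 0.999, -0.039, 0.002]
ft_force: [-5.9, 0.5, 25.9]
finger_gap: 0.0164
```

Request:
arm_command:
  rows:
    - [[0,0,0,0,0,0],[0,0,0,0,0,0],[0,0,0,0,0,0],[0,0,0,0,0,0],[0,0,0,0,0,0],[0,0,0,0,0,0],[0,0,0,0,0,0],[0,0,0,0,0,0]]
  gripper: -1

```text
time_s: 31.52
position: [0.4747, 0.0026, 0.0437]
tool_rot: [0.001, 0.999, -0.039, 0.002]
ft_force: [0.1, -0.1, 0.6]
finger_gap: 0.0851
```

Request:
arm_command:
  rows:
    - [[0,0,6,0,0,0],[0,0,14,0,0,0],[0,0,25,0,0,0],[0,0,30,0,0,0],[0,0,35,0,0,0],[0,0,35,0,0,0],[0,0,30,0,0,0],[0,0,25,0,0,0]]

```text
time_s: 32.18
position: [0.4745, 0.0025, 0.2465]
tool_rot: [0.001, 0.999, -0.039, 0.003]
ft_force: [0.4, 0.2, -0.3]
finger_gap: 0.0852
```

```bash
python3 - <<'E'
from h import *
p=arm.camera_params("wrist");im=arm.capture("wrist")[:,:,::-1].copy();cv2.imwrite("pics/w11.png",im)
s=arm.read_state();print(s["time_s"],s["position"],s["ft_force"])
h=cv2.cvtColor(im,cv2.COLOR_BGR2HSV)
m=((h[...,1]<60)&(h[...,2]>110)).astype('u1');m[:,:200]=0;m[:,400:]=0;m[180:]=0
k,l,st,c=cv2.connectedComponentsWithStats(m)
for i in range(1,k):
    if st[i][4]>1500:
        b=cv2.boxPoints(cv2.minAreaRect(np.argwhere(l==i)[:,::-1].astype('f4')));print(st[i],np.round([plane(p,u,.015,True)*1e3 for u in b],1).tolist())
i=im.astype(int);m=((i[...,2]<110)&(i[...,2]>i[...,0]+25)).astype('u1');m[:150]=0;m[300:]=0;m[:,270:345]*=1;m[:,:270]=0;m[:,345:]=0
ys,xs=np.where(m)
for r in range(ys.min()+10,ys.max()-5,25):
    c=xs[ys==r];print(r,np.round(plane(p,((c.min()+c.max())/2,r),.073,True)*1e3,1),end=";")
print(np.round([plane(p,(305,ys.min()),.073,True)*1e3,plane(p,(305,ys.max()),.073,True)*1e3],1))
# tile in top
t=arm.capture("top")[:,:,::-1].copy();cv2.imwrite("pics/top2.png",t);q=arm.camera_params("top")
H=cv2.cvtColor(t,cv2.COLOR_BGR2HSV)[155:222,212:290];a=cv2.imread("pics/top1.png")[155:222,212:290]
d=(np.abs(t[155:222,212:290].astype(int)-a).sum(2)>60).astype('u1');k,l,st,_=cv2.connectedComponentsWithStats(cv2.morphologyEx(d,cv2.MORPH_CLOSE,np.ones((5,5))))
j=1+np.argmax(st[1:,4]);(cc,wh,an)=cv2.minAreaRect(np.argwhere(l==j)[:,::-1].astype('f4')+np.float32([212,155]));print(cc,wh,an,plane(q,cc,.14)*1e3)
h=H;m=((h[...,0]>30)&(h[...,0]<75)&(h[...,1]<60)&(h[...,1]>5)&(h[...,2]>100)).astype('u1');k,l,st,_=cv2.connectedComponentsWithStats(m);j=1+np.argmax(st[1:,4]);(cc,wh,an)=cv2.minAreaRect(np.argwhere(l==j)[:,::-1].astype('f4')+np.float32([212,155]));print(cc,wh,an,plane(q,cc,.14)*1e3)
E
python3 tilt.py s5
```

```text
32.2333 [0.47573135 0.00260336 0.24993186] [0.35953386 0.05315665 6.95082419]
[ 292   49   51  126 5159] [[511.4, 23.7, 15.0], [639.3, 13.4, 15.0], [635.5, -36.4, 15.0], [507.5, -26.5, 15.0]]
87 [[356.0, 305.0], [371.0, 305.0], [371.0, 312.0], [356.0, 312.0]]
214 [[302.70001220703125, 333.5], [356.5, 322.70001220703125], [358.1000061035156, 330.6000061035156], [304.29998779296875, 341.29998779296875]]
32.2833 [0.47562261 0.00253164 0.24739852] [ 4.68299965e-04  9.99216024e-01 -3.93011215e-02  4.74759351e-03] [-0.23370848  0.65075004 -0.9197114 ] [-0.02719498 -0.00440139 -0.01703764] [ 0.04192259  0.53862337 -0.19405693  1.81378087  0.14273317  0.79334315
 -1.87416906] 0.0855377856869909Traceback (most recent call last):
  File "<stdin>", line 13, in <module>
    return umr_minimum(a, axis, None, out, keepdims, initial, where)
ValueError: zero-size array to reduction operation minimum which has no identity
```

Run:
```python
from h import *
t=arm.capture("top")[:,:,::-1].copy();cv2.imwrite("pics/top2.png",t);q=arm.camera_params("top");o=(212,150)
H=cv2.cvtColor(t,cv2.COLOR_BGR2HSV)[150:225,212:290]
print(H[38,34],H[38,20:56:4].tolist())
ref=H[38,34].astype(int)
m=((np.abs(H[...,0].astype(int)-ref[0])<20)&(H[...,1]<40)&(H[...,2]>110)).astype('u1')
k,l,st,_=cv2.connectedComponentsWithStats(m);j=l[38,34]
(cc,wh,an)=cv2.minAreaRect(np.argwhere(l==j)[:,::-1].astype('f4')+np.float32(o));print(st[j],cc,wh,an)
B=np.array([plane(q,u,.141)*1e3 for u in cv2.boxPoints((cc,wh,an))]);print(np.round(B,1),B.mean(0))
```

```text
[ 45  10 150] [[17, 12, 143], [36, 9, 141], [28, 26, 126], [38, 7, 146], [30, 9, 142], [25, 18, 158], [20, 11, 142], [55, 11, 143], [66, 9, 142]]
[ 12  19  45  35 957] (245.8680419921875, 186.1861572265625) (40.753265380859375, 28.062721252441406) 10.885526657104492
[[603.  312.2 141. ]
 [685.3 299.  141. ]
 [662.5 181.7 141. ]
 [580.5 195.7 141. ]] [632.83492333 247.13558251 141.        ]
```

```bash
python3 -c "
from rig import arm
print(arm.hand_in())"
```

```text
the job is handed in; nothing more can be done
None
```

I handed the job in at about 32 s of the 66 s allowed; the hand-in reports no verdict.

I turned the knob about 1.2 rad clockwise to level the platform. I then took the spatula, lifted the tile off the rack, laid it on the two strips, drew the blade out and put the spatula back on its rest.

Last checks, from the camera images:
- **Platform:** tilt was about -0.004 rad right after turning. The final reading was about -0.017 rad (limit 0.045). The tile partly covered the strip used for it, so it is less certain.
- **Tile:** it is within about 3 mm of the platform's centre and about 1° of square. The close-up taken just after lowering it showed it flat on both strips with the blade free beneath it.
- **Spatula:** the blade lies within about 3 mm of where it started and about 1° of its first heading. The planned check of its handle failed because my colour mask found nothing, so the blade measurement stands alone.
- **Other things on the table:** no contact was noticed, but I took no separate measurement of them at the end.

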